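# Swap the pop-up keepers on the nursery dresser

### The job

Two pop-up keepers stand on the dresser: at feeding time the tall slim one with the spoons should be left popped up, and the low wide one with the teething rings latched shut; just now it is the other way round. Each has a push-push latch under its round steel cap: press the cap straight down as far as it goes and let it go, and it changes from shut to open or from open to shut, so make sure of how each one ended up. Leave the soap dish with the pacifiers where it is.

Things in the scene. Friction and masses are not known exactly. Their poses are not given: they have to be found in the camera images.
- spoons_cap (a joint): cap of the tall slim keeper (white plastic body 72 mm across, 105 mm high, spoons inside), sliding vertically, in m: 0 to +0.001 latched shut (its start), +0.022 popped up, -0.012 pressed to its stop. Its spring pushes up with 1 to 2.5 N and lifts it within 0.5 s. A press changes the state once it is 10.5 mm below shut; let go earlier, the state may stay. At the stop it is 4 mm above the rim.
- spoons_top (a point): centre of the flat top of that steel cap, a disc 58 mm across; it moves with the cap: 121 mm above the dresser top when shut, 143 mm popped up, 109 mm fully pressed
- rings_cap (a joint): cap of the low wide keeper (white plastic round body 110 mm across and 50 mm high, with teething rings inside), the same latch with the same joint values, travel and spring: 0 latched shut, about +0.022 popped up (open), -0.012 pressed to its stop. It starts popped up. Both latches work at press speeds up to 0.15 m/s.
- rings_top (a point): centre of the flat top of that steel cap, a disc 86 mm across; it moves with the cap: 66 mm above the dresser top when shut, 88 mm popped up, 54 mm fully pressed
- soap_dish: loose white ceramic soap dish, open on top, 85 x 150 mm (its x and y) and 28 mm high, walls 5 mm, origin at the centre of its underside; three pacifiers, up to 45 mm above the dresser top, lie in it. Between the two keepers; it stays where it is
Mind the look-alikes: they are no part of the job. Leave any brown look-alike of the part that bears rings_cap alone.

How it is judged:
By the outcome, as a careful person would: the job done as asked, in the order asked, and still so for the second after the job is handed in, with the robot touching nothing.
It also fails if it takes over 48 s, if anything falls off the work surface, if the arm or the gripper's body presses on something with over 40 N, if the wrist force passes 120 N, or if a joint passes its speed limit or range.

### The arm

A 6-joint arm with a two-finger parallel gripper is mounted at the origin on the work surface. World frame = base frame: x ahead of the robot, y to its left, z up, the work surface at z = 0. Lengths are in mm, angles in rad, forces in N, time in s.
With the tool pointing down it reaches from about 225 to 725 mm from the base axis. Payload 3.1 kg.
Tool frame: the origin (TCP) lies midway between the tips of the shut fingers; the grasp point (between the pads) lies manip.tcp_to_grasp behind it (manip.tcp_to_grasp is the distance from the TCP to the grasp point, in mm); z points along the fingers, x is the direction in which the jaws open and shut, and the axes are right-handed (so a half turn about z gives the same grasp; the last joint's range is limited). The gripper opens to 85 mm and grips with 20 to 120 N. Pads are 22 mm wide; open, the fingers measure 114 mm over their backs; the gripper's body (76 mm by 85 mm) begins 54 mm behind the grasp point. The pads swing forward as they close: fully open they stand 13 mm farther back than shut.
Start: joints at [-1.372, 0.048, 0.099, 1.622, 0, 1.443], TCP at [168.517, -497.212, 231.312] pointing down, gripper open.
Joint ranges: [-2.91, 2.91], [-0.99, 1.94], [-1.21, 1.42], [-2.12, 2.29], [-1.49, 1.47], [-3.14, 3.14]. Speed limits (rad/s): [2.79, 2.79, 3.14, 3.14, 3.14, 3.14].

### API

Orientations are given as a unit quaternion [x, y, z, w].
In Python, from bench import manip, vision gives the robot as it stands.
- The arm moves only by the tool carry_out, never from a script. Its argument "series" is one flat list of numbers, 4 for each row, row after row: the shift along the world's x, y, z in mm, then the turn about the world's z in rad. In form: [dx, dy, dz, turn, dx, dy, dz, turn, ...]. A call has 1 to 20 rows; each row is the pose to reach, as a shift and turn from the pose commanded when the call began; what a row does not reach only later rows make up. A row lasts 1/10 s, in which the tool goes at most 50 mm and 8.59 degrees, less where a joint would pass 70% of its speed; a pose out of reach is approached as far as the arm can. A call with a gripper value outside its range is refused whole. "gripper" is the finger opening in mm, from 0 to 85.4, set as the call begins (left out, the last holds). The fingers move at their own pace and stop on an object; the grip force is fixed at half the most. Time passes only in rows, so rows that repeat a pose let the fingers close. It gives the time, the measured TCP pose, the force and the opening at its end, in the units of the state.
- manip.get_obs(): the state, without advancing time (a new reading comes with each control period).
- vision.read_camera(name): name is "scene" or "top" or "wrist"; returns a dict with "image" (420x560x3 uint8, red, green, blue), "mtx" (3x3 intrinsics, pixels), "T" (4x4, takes a point from camera to world coordinates). Camera axes: x right, y up, looking along -z (the intrinsics and any distortion apply to the point x, -y, -z); pixel columns grow to the right and rows downward; lengths in mm; the calibration is good to about 2 mm. A picture is of the moment at which its call begins. There is no depth.
- manip.hand_in(): hands the job in, once; it reports no verdict.
The state is a dict: "time": time; "q": joint angles; "qd": joint speeds; "effort": joint torques, N m; "ee_pos": TCP position; "eef_rot": TCP orientation; "force": force on the tool from outside, world axes, zero at the start; "ft_torque": the same for the moment, N m; "gripper_width": finger opening in mm.
Only numpy, scipy, OpenCV 4.12 (cv2) and the standard library are available. Lean on these libraries where they do the work, as an engineer would, in place of code of your own. Each camera call takes 0.05 s, during which the arm holds its last target.

## Working session

There is one attempt and no reset: what is moved stays moved. The work goes in short steps, Python scripts to look and compute and a tool call to move; the robot and the scene stay as the last step left them, time stands still between calls to the robot, and variables do not carry over. Pictures are saved under pics/ and viewed, and the job is handed in when it is done.

Besides the shell and the picture viewer there is one more tool, called as name(argument=value, ...) on one line, values as JSON. carry_out: Moves the arm, as the interface text tells. Its arguments: {"type":"object","properties":{"series":{"type":"array"},"gripper":{"type":"number"}},"required":["series"]}

```bash
mkdir -p pics; python3 - <<'E'
from bench import manip, vision
import cv2, numpy as np
o=manip.get_obs(); print(o['time'],o['ee_pos'],o['eef_rot'],o['force'],o['gripper_width'],manip.tcp_to_grasp)
for n in ['scene','top','wrist']:
    c=vision.read_camera(n); cv2.imwrite(f'pics/{n}0.png',c['image'][:,:,::-1]); np.savez(f'pics/{n}0.npz',**c)
    print(n,c['mtx'].round(1).tolist(),c['T'].round(3).tolist(), [k for k in c])
E
```

```text
0.0 [ 168.40653937 -496.59276514  230.08430193] [ 0.81272326 -0.58264863 -0.00088651 -0.00083185] [ 0.12412541  0.01099945 -0.67839931] 85.15695548395794 18.700000000000003
scene [[400.1, 0.0, 275.2], [0.0, 400.1, 209.8], [0.0, 0.0, 1.0]] [[-0.277, -0.548, 0.789, 1117.804], [0.961, -0.16, 0.226, 145.493], [0.002, 0.821, 0.571, 597.393], [0.0, 0.0, 0.0, 1.0]] ['image', 'mtx', 'T']
top [[404.3, 0.0, 283.9], [0.0, 404.3, 211.7], [0.0, 0.0, 1.0]] [[-0.002, 0.994, -0.108, 355.373], [-0.999, 0.002, 0.036, -50.557], [0.036, 0.108, 0.994, 970.557], [0.0, 0.0, 0.0, 1.0]] ['image', 'mtx', 'T']
wrist [[343.2, 0.0, 276.1], [0.0, 343.2, 207.1], [0.0, 0.0, 1.0]] [[0.321, 0.911, 0.258, 235.216], [-0.947, 0.31, 0.085, -475.913], [-0.002, -0.271, 0.962, 373.253], [0.0, 0.0, 0.0, 1.0]] ['image', 'mtx', 'T']
```

View pics/scene0.png

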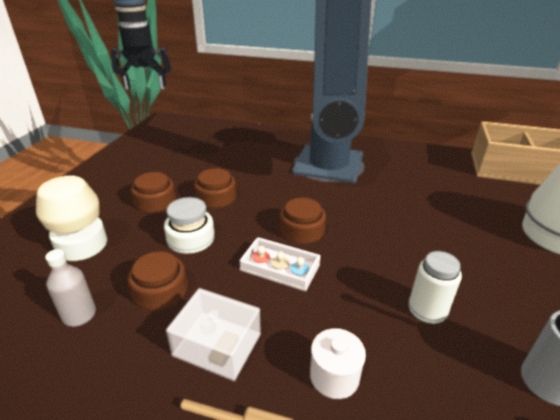

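View pics/top0.png

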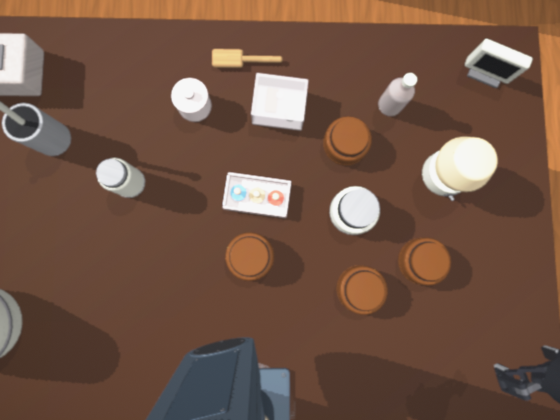

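View pics/wrist0.png

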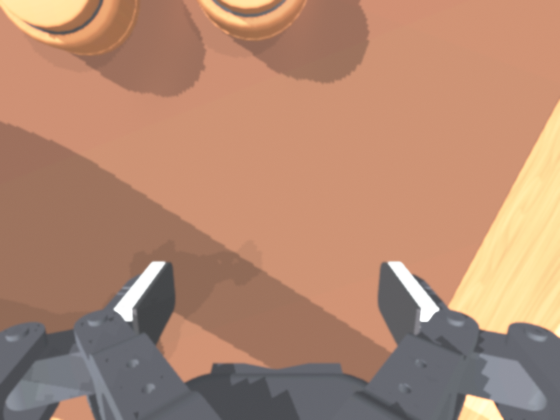

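The scene view shows the spoons keeper's steel cap near (441,265) and the rings keeper's near (187,211). In the top view they are near (114,173) and (359,208). The brown pots are the look-alikes. Next I'll measure the cap centres.

```bash
cat > h.py <<'E'
import numpy as np, cv2
def ray(c,u,v):
    K=c['mtx'];T=c['T']
    d=np.array([(u-K[0,2])/K[0,0],-(v-K[1,2])/K[1,1],-1.]); return T[:3,3],T[:3,:3]@d
def plane(c,u,v,z):
    o,d=ray(c,u,v); return o+d*(z-o[2])/d[2]
def tri(c1,p1,c2,p2):
    o1,d1=ray(c1,*p1);o2,d2=ray(c2,*p2)
    A=np.c_[d1,-d2]; s=np.linalg.lstsq(A,o2-o1,rcond=None)[0]
    a=o1+s[0]*d1;b=o2+s[1]*d2; return (a+b)/2,np.linalg.norm(a-b)
def proj(c,P):
    q=np.linalg.inv(c['T'])@np.append(P,1); K=c['mtx']
    return K[0,0]*q[0]/-q[2]+K[0,2], K[1,1]*-q[1]/-q[2]+K[1,2]
E
python3 - <<'E'
import numpy as np,cv2
rows=[]
for n,cs in [('scene',[(441,265),(187,211)]),('top',[(114,173),(359,208)])]:
    im=np.load(f'pics/{n}0.npz')['image']
    r=[cv2.resize(im[v-40:v+40,u-50:u+50],None,fx=4,fy=4,interpolation=cv2.INTER_CUBIC) for u,v in cs]
    rows.append(np.hstack(r))
    for u,v in cs: print(n,u,v,im[v,u-24:u+25:3].tolist())
cv2.imwrite('pics/crop1.png',np.vstack([cv2.resize(x,(800,300)) if 0 else x[:300] for x in rows])[:,:,::-1])
E
```

```text
scene 441 265 [[78, 52, 40], [165, 159, 144], [91, 89, 81], [96, 94, 91], [155, 155, 150], [210, 209, 206], [213, 213, 210], [215, 216, 211], [214, 213, 208], [217, 216, 210], [219, 218, 213], [215, 214, 209], [213, 213, 208], [215, 213, 208], [180, 175, 168], [73, 45, 35], [70, 41, 28]]
scene 187 211 [[71, 42, 31], [114, 101, 93], [210, 211, 207], [216, 215, 210], [217, 215, 211], [214, 215, 210], [214, 212, 208], [214, 211, 206], [215, 215, 210], [215, 216, 210], [214, 213, 208], [217, 215, 211], [215, 214, 208], [209, 209, 204], [160, 155, 147], [85, 60, 46], [73, 44, 30]]
top 114 173 [[108, 77, 60], [108, 77, 60], [188, 179, 179], [231, 232, 235], [230, 231, 233], [228, 230, 232], [229, 230, 233], [230, 231, 234], [230, 232, 234], [231, 232, 235], [231, 233, 235], [196, 198, 202], [94, 94, 96], [212, 213, 201], [160, 161, 153], [156, 157, 148], [152, 153, 146]]
top 359 208 [[247, 247, 247], [110, 110, 108], [214, 215, 219], [234, 235, 238], [234, 235, 238], [232, 233, 235], [231, 232, 234], [232, 234, 236], [233, 234, 236], [232, 234, 236], [232, 233, 235], [231, 232, 234], [229, 230, 233], [229, 230, 232], [226, 227, 230], [104, 90, 85], [82, 58, 46]]
```

View pics/crop1.png

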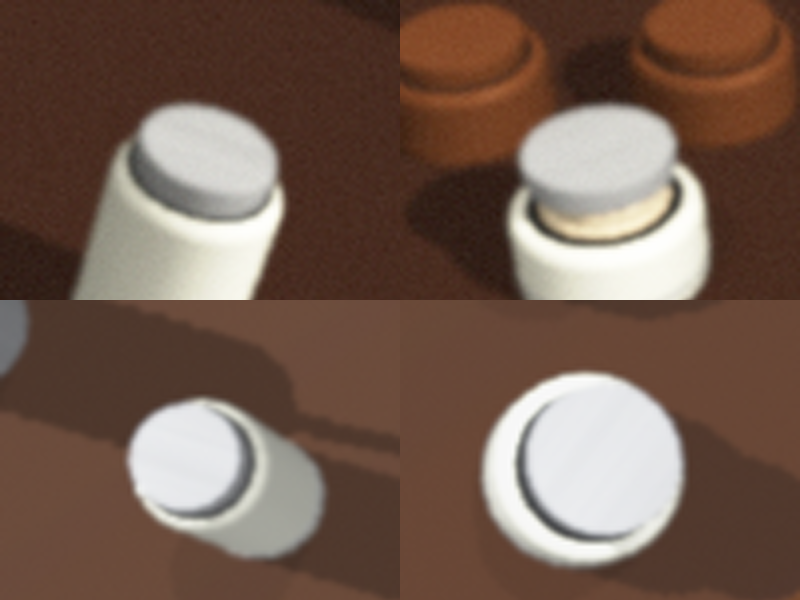

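```bash
cat > seg.py <<'E'
import numpy as np,cv2
from h import *
def cap(im,u,v,n,w=45):
    g=cv2.GaussianBlur(im,(3,3),0).astype(int); r,b=g[:,:,0],g[:,:,2]
    m=((b>r-1)&(r>165) if n=='top' else (r-b<14)&(r>185)).astype(np.uint8)
    k=np.zeros_like(m); k[max(v-w,0):v+w,max(u-w,0):u+w]=1; m*=k
    m=cv2.morphologyEx(m,cv2.MORPH_OPEN,np.ones((5,5),np.uint8))
    cs,_=cv2.findContours(m,cv2.RETR_EXTERNAL,cv2.CHAIN_APPROX_NONE)
    cs=[c for c in cs if cv2.pointPolygonTest(c,(float(u),float(v)),False)>=0]
    return cv2.fitEllipse(cv2.convexHull(max(cs,key=cv2.contourArea)))
E
python3 - <<'E'
from seg import *
C={n:dict(np.load(f'pics/{n}0.npz')) for n in ['scene','top']}
for nm,s,t,z,R in [('spoons',(442,262),(112,173),121,29),('rings',(187,210),(359,208),88,43)]:
    e=cap(C['scene']['image'],*s,'scene'); f=cap(C['top']['image'],*t,'top')
    print(nm,e,f)
    print(' tri',tri(C['scene'],e[0],C['top'],f[0]),'planes',plane(C['scene'],*e[0],z),plane(C['top'],*f[0],z))
    for n in C:
        P=plane(C[n],*(e if n=='scene' else f)[0],z)
        pts=np.array([proj(C[n],P+[R*np.cos(a),R*np.sin(a),0]) for a in np.linspace(0,6.28,40)],np.float32)
        print('  expected ellipse',n,cv2.fitEllipse(pts))
# dish
im=C['top']['image'];print('dish',plane(C['top'],257,196,28), 'cup tall', plane(C['top'],24,122,150),plane(C['top'],190,92,60))
E
```

```text
spoons ((443.71630859375, 262.8883361816406), (18.86212730407715, 34.16218185424805), 113.32209014892578) ((110.2617416381836, 172.0445556640625), (25.685077667236328, 27.068723678588867), 51.772239685058594)
 tri (array([531.13793662, 285.72736324, 119.11124396]), np.float64(0.7601014090619314)) planes [533.26532128 285.56612912 121.        ] [530.74507686 284.57464478 121.        ]
  expected ellipse scene ((443.9097900390625, 263.270263671875), (20.56268310546875, 36.17913055419922), 107.92240905761719)
  expected ellipse top ((110.24252319335938, 172.09426879882812), (26.853485107421875, 28.226741790771484), 64.9912109375)
rings ((187.07089233398438, 209.2819366455078), (22.402408599853516, 36.231876373291016), 89.27777099609375) ((358.99163818359375, 207.2928009033203), (36.68449783325195, 39.056495666503906), 132.9040985107422)
 tri (array([ 461.68344677, -249.23965689,   83.98093599]), np.float64(0.5084521728534059)) planes [ 466.80994025 -245.87425425   88.        ] [ 461.29792132 -248.58155364   88.        ]
  expected ellipse scene ((186.93191528320312, 209.7164306640625), (21.49823570251465, 39.455787658691406), 81.99916076660156)
  expected ellipse top ((358.96087646484375, 207.39259338378906), (38.09200668334961, 39.03425216674805), 135.02247619628906)
dish [494.63266037 -21.11889444  28.        ] cup tall [627.78497778 451.49719522 150.        ] [733.28709761 134.49969421  60.        ]
```

The two views agree. The spoons cap is at about (532, 285) with its top near 120, and the rings cap at about (463, -248) with its top near 86, which fits the given heights. I'll do the spoons first: close the gripper, fly over it, and turn the tool so that joint 6 stays in range.

carry_out(series=[18,39,0,0.09,36,78,0,0.18,54,117,0,0.27,73,156,0,0.36,91,195,0,0.45,109,234,0,0.54,127,274,0,0.63,145,313,0,0.72,163,352,0,0.81,182,391,0,0.9,200,430,0,0.99,218,469,0,1.08,236,508,0,1.17,254,547,0,1.26,272,586,0,1.35,291,625,0,1.44,309,665,0,1.53,327,704,0,1.62,345,743,-20,1.71,363,782,-40,1.8], gripper=0)

```text
time: 2.15
ee_pos: [532.5, 286.8, 191.3]
eef_rot: [0.961, 0.276, 0.001, -0.0]
force: [-0.2, -0.8, 0.2]
gripper_width: -0.1
```

carry_out(series=[0,0,-10,0,0,0,-20,0,0,0,-20,0,0,0,-20,0])

```text
time: 2.55
ee_pos: [531.4, 283.7, 172.3]
eef_rot: [0.962, 0.274, 0.0, 0.0]
force: [0.3, 0.5, -0.5]
gripper_width: -0.2
```

```bash
python3 - <<'E'
from bench import manip, vision
import cv2, numpy as np
from h import *
o=manip.get_obs(); print(o['time'],o['ee_pos'],o['eef_rot'],o['force'],o['gripper_width'],o['q'])
r=[]
for n in ['scene','wrist']:
    c=vision.read_camera(n); np.savez(f'pics/{n}1.npz',**c); print(proj(c,o['ee_pos'])); r.append(cv2.resize(c['image'],(400,300)))
cv2.imwrite('pics/b1.png',np.hstack(r)[:,:,::-1])
E
```

```text
2.55 [531.43546265 283.69423532 172.33263939] [9.61830067e-01 2.73647036e-01 4.64619990e-04 8.16429804e-05] [ 0.33300379  0.49906079 -0.54412791] -0.18133567924604171 [ 3.79194232e-01  2.44253396e-01  2.00341093e-01  1.52597624e+00
 -2.57065849e-04  1.39562485e+00]
(np.float64(449.8724333353156), np.float64(239.2680417232309))
(np.float64(273.758717728828), np.float64(263.41554553999634))
```

View pics/b1.png

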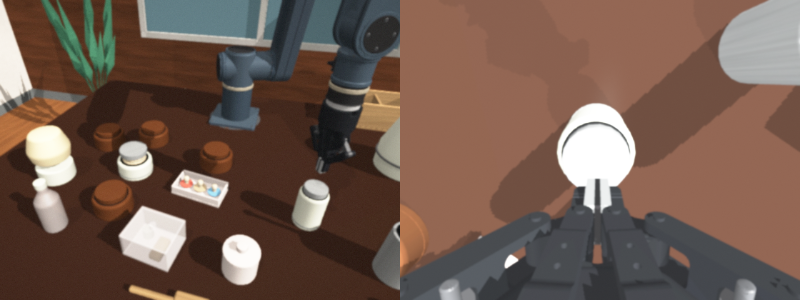

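The scene view shows the fingertips near (451,235), over the spoons cap. The wrist view shows the cap just ahead of the tips at about (276,205). I'll cross-check the cap centre with the wrist camera.

```bash
python3 - <<'E'
from h import *
c=dict(np.load('pics/wrist1.npz')); print(proj(c,[532,285,121]))
pts=np.array([proj(c,np.array([532,285,121])+[29*np.cos(a),29*np.sin(a),0]) for a in np.linspace(0,6.28,60)])
im=cv2.resize(c['image'][130:290,190:360],None,fx=3.5,fy=3.5)
for p in pts: cv2.circle(im,tuple(int(x) for x in (p-[190,130])*3.5),1,(255,0,0),-1)
cv2.imwrite('pics/w1.png',im[:,:,::-1])
E
```

```text
(np.float64(275.9595405116804), np.float64(225.2663589351316))
```

View pics/w1.png

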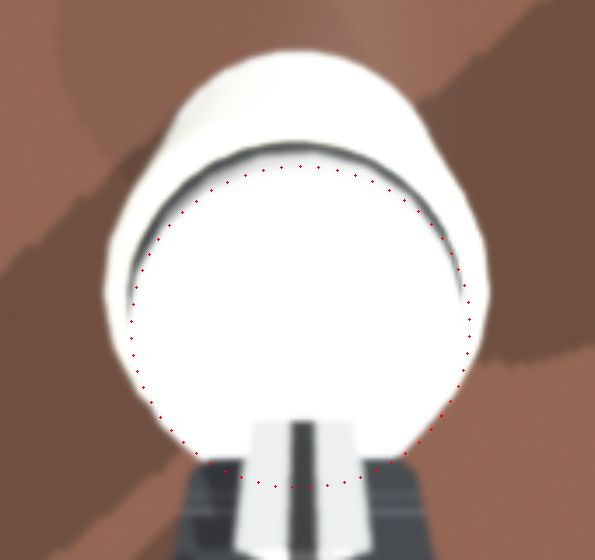

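The predicted circle lies within about 2 mm of the cap, so I'll descend and press.

carry_out(series=[0,0,-20,0,0,0,-40,0,0,0,-48,0,0,0,-52,0,0,0,-56,0,0,0,-60,0,0,0,-61,0,0,0,-61,0])

```text
time: 3.45
ee_pos: [532.2, 284.8, 110.9]
eef_rot: [0.962, 0.274, 0.001, 0.0]
force: [-0.2, -1.5, 2.4]
gripper_width: 0.2
```

carry_out(series=[0,0,-1,0,0,0,-2,0,0,0,-2,0])

```text
time: 3.75
ee_pos: [532.2, 284.8, 109.1]
eef_rot: [0.962, 0.274, 0.001, 0.0]
force: [0.5, -0.6, 4.5]
gripper_width: 0.4
```

carry_out(series=[0,0,-1,0,0,0,-1,0,0,0,-1,0])

```text
time: 4.05
ee_pos: [532.2, 284.8, 109.1]
eef_rot: [0.962, 0.274, 0.001, 0.0]
force: [-0.7, -2.2, 7.5]
gripper_width: -0.2
```

z has stopped at 109.1 while the force keeps rising, so the cap is on its stop. Lifting straight up.

carry_out(series=[0,0,5,0,0,0,15,0,0,0,30,0,0,0,50,0,0,0,75,0,0,0,100,0,0,0,100,0])

```text
time: 4.75
ee_pos: [533.3, 285.9, 212.7]
eef_rot: [0.962, 0.275, 0.004, -0.001]
force: [0.4, 1.0, 1.1]
gripper_width: 0.1
```

```bash
cat > look.py <<'E'
from bench import manip, vision
import sys
from h import *
t=sys.argv[1]
o=manip.get_obs(); print(o['time'],o['ee_pos'],o['force'],o['q'].round(2) if hasattr(o['q'],'round') else o['q'])
r=[]
for n in ['scene','top','wrist']:
    c=vision.read_camera(n); np.savez(f'pics/{n}{t}.npz',**c); r.append(c['image'])
S,T=r[0],r[1]
f=lambda im,u,v:cv2.resize(im[max(v-37,0):max(v-37,0)+75,max(u-50,0):max(u-50,0)+100],(400,300),interpolation=cv2.INTER_CUBIC)
out=np.vstack([np.hstack([f(S,441,270),f(S,187,215)]),np.hstack([cv2.resize(T,(400,300)),cv2.resize(r[2],(400,300))])])
cv2.imwrite(f'pics/look{t}.png',out[:,:,::-1])
E
python3 look.py 2
```

```text
4.75 [533.28162634 285.91667936 212.70955972] [0.43921365 1.00215694 1.10222657] [0.38 0.25 0.28 1.6  0.   1.4 ]
```

View pics/look2.png

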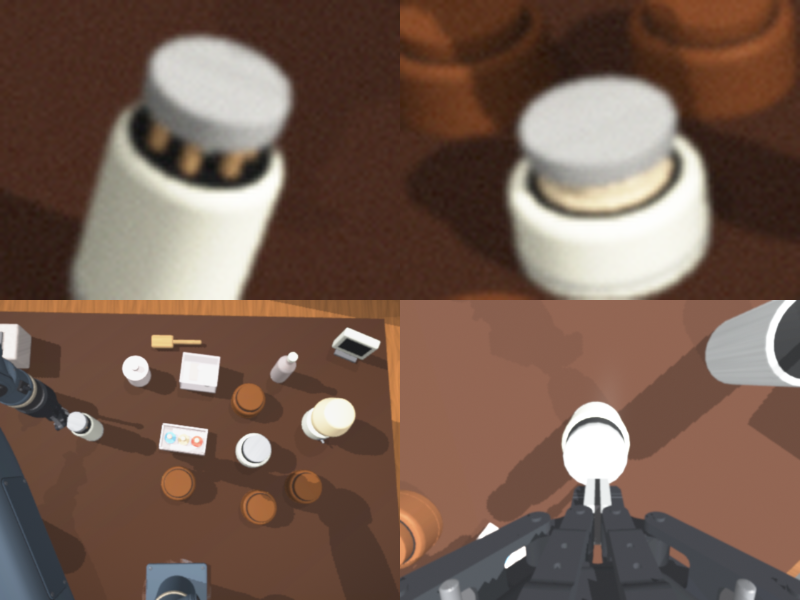

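The spoons cap is now clearly popped up: its top has moved from about row 262 to 252 and the spoon handles are visible. The rings cap is still up. I'll fly to the rings keeper at (463, -248).

carry_out(series=[-5,-38,0,-0.06,-10,-76,0,-0.12,-15,-114,0,-0.18,-20,-152,0,-0.24,-24,-190,0,-0.3,-29,-228,0,-0.36,-34,-266,0,-0.42,-39,-304,0,-0.48,-44,-342,0,-0.54,-49,-380,0,-0.6,-54,-418,-10,-0.66,-59,-456,-25,-0.72,-63,-495,-40,-0.78,-68,-533,-60,-0.84,-68,-533,-70,-0.84,-68,-533,-70,-0.84])

```text
time: 6.5
ee_pos: [461.0, -247.1, 133.4]
eef_rot: [0.99, -0.142, -0.003, -0.002]
force: [0.1, 0.8, 0.1]
gripper_width: -0.2
```

```bash
python3 look.py 3; python3 - <<'E'
from h import *
c=dict(np.load('pics/wrist3.npz'))
im=c['image'].copy()
for a in np.linspace(0,6.28,60):
    p=proj(c,np.array([463,-248,88])+[43*np.cos(a),43*np.sin(a),0]); cv2.circle(im,tuple(int(round(x)) for x in p),1,(255,0,0),-1)
cv2.imwrite('pics/w3.png',im[:,:,::-1])
C={n:dict(np.load(f'pics/{n}2.npz')) for n in ['scene','top']}
from seg import cap
e=cap(C['scene']['image'],445,254,'scene'); print(e, plane(C['scene'],*e[0],143))
f=cap(C['top']['image'],108,172,'top'); print(f,tri(C['scene'],e[0],C['top'],f[0]))
E
```

```text
6.5 [ 461.03836841 -247.06528596  133.40009223] [0.08244455 0.84364873 0.12335475] [-0.62  0.05 -0.09  1.44  0.    1.24]
((446.76190185546875, 253.8656005859375), (18.384809494018555, 35.078895568847656), 112.4615249633789) [534.65946022 285.39895967 143.        ]
((106.46369934082031, 169.89639282226562), (26.129810333251953, 26.907312393188477), 48.74503707885742) (array([531.26460866, 285.6290074 , 140.09324679]), np.float64(1.276704788651389))
```

View pics/w3.png

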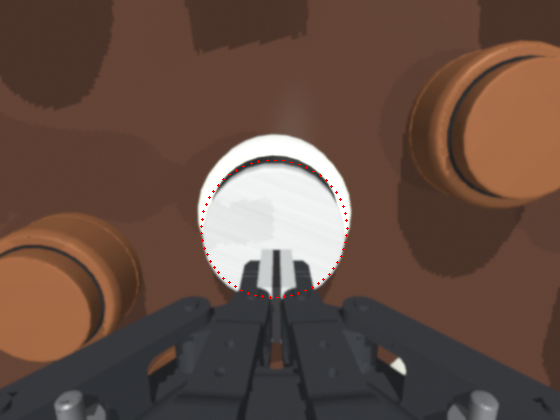

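The predicted circle matches the rings cap in the wrist view, centred at about (275,228). The spoons cap triangulates to about 140, up from 119, so it has popped up. Now I'll press the rings cap at 0.1 m/s or less.

carry_out(series=[0,0,-20,0,0,0,-38,0,0,0,-47,0,0,0,-55,0,0,0,-63,0,0,0,-70,0,0,0,-76,0,0,0,-80,0,0,0,-83,0,0,0,-84,0,0,0,-85,0,0,0,-85,0])

```text
time: 7.85
ee_pos: [464.1, -248.4, 54.0]
eef_rot: [0.99, -0.142, 0.001, 0.0]
force: [-1.6, 2.4, 7.8]
gripper_width: -0.1
```

carry_out(series=[0,0,-1,0,0,0,-1,0])

```text
time: 8.05
ee_pos: [464.1, -248.4, 53.9]
eef_rot: [0.99, -0.141, 0.001, 0.0]
force: [-2.5, 4.4, 11.8]
gripper_width: 0.1
```

carry_out(series=[0,0,6,0,0,0,16,0,0,0,30,0,0,0,55,0,0,0,85,0,0,0,120,0,0,0,150,0,0,0,150,0,0,0,150,0])

```text
time: 8.95
ee_pos: [463.9, -248.9, 202.6]
eef_rot: [0.99, -0.142, 0.001, 0.001]
force: [-0.4, 0.3, -1.1]
gripper_width: 0.4
```

```bash
python3 look.py 4
```

```text
8.95 [ 463.93264075 -248.87062336  202.6457395 ] [-0.4342552   0.33106844 -1.13457669] [-0.62  0.04  0.04  1.56 -0.    1.24]
```

View pics/look4.png

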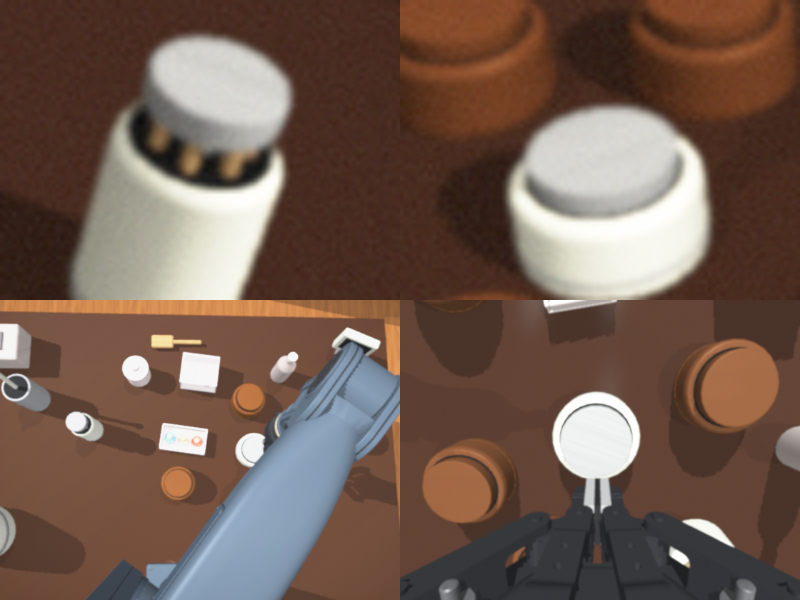

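The rings cap has dropped (crop centre from about (598,118) to (602,148)) and hides the contents, and the spoons cap is still up. I'll wait a second, then check both heights and the dish against the first pictures.

carry_out(series=[0,0,10,0,0,0,10,0,0,0,10,0,0,0,10,0,0,0,10,0,0,0,10,0,0,0,10,0,0,0,10,0])

```text
time: 9.9
ee_pos: [463.5, -248.2, 211.2]
eef_rot: [0.99, -0.142, -0.0, -0.0]
force: [-0.1, 0.4, -0.5]
gripper_width: 0.2
```

```bash
python3 look.py 5; python3 - <<'E'
from seg import *
S0,S,T0,T=[dict(np.load(f'pics/{n}.npz')) for n in ['scene0','scene5','top0','top5']]
e=cap(S['image'],445,254,'scene'); f=cap(T['image'],108,172,'top'); print('spoons',tri(S,e[0],T,f[0]))
e=cap(S['image'],188,218,'scene'); P=e[0]; print('rings px',P,'expected shut/up',proj(S,[463,-248,66]),proj(S,[463,-248,88]),'start est 187.1,209.3')
for a,b,(v0,v1,u0,u1) in [(S0,S,(235,292,232,328)),(T0,T,(165,225,215,300))]:
    d=np.abs(a['image'].astype(int)-b['image'].astype(int))[v0:v1,u0:u1].max(2); print('dish diff mean/max',d.mean(),d.max(), (d>60).sum())
    w=lambda c:np.argwhere(c['image'][v0:v1,u0:u1].min(2)>150).mean(0); print(w(a),w(b))
E
```

```text
9.9 [ 463.47205272 -248.17961134  211.23189026] [-0.10812192  0.39541471 -0.53533246] [-0.62  0.05  0.06  1.58 -0.    1.24]
spoons (array([531.16369354, 285.30830516, 140.0718339 ]), np.float64(1.8811254807887394))
rings px (188.00656127929688, 216.61734008789062) expected shut/up (np.float64(188.172087887847), np.float64(216.16997819203195)) (np.float64(186.97331047289086), np.float64(208.20066377521772)) start est 187.1,209.3
dish diff mean/max 2.8415570175438596 27 0
[28.07113487 49.32853618] [28.06855501 49.31198686]
dish diff mean/max 13.591960784313725 28 0
[28.94351733 40.67137356] [29.10781893 41.06213992]
```

All the checks agree, so I'm handing in.

```bash
python3 -c "
from bench import manip
print(manip.hand_in())"
```

```text
the job is handed in; nothing more can be done
None
```

The tall spoons keeper is now popped up and the low rings keeper is latched shut. I pressed each white keeper's cap once with closed fingers, spoons first, then rings, and handed in at about 10 s of the 48 s allowed.

- **Presses:** each cap went all the way to its stop: z was 109.1 mm for the spoons and 53.9 mm for the rings. In both cases z stopped changing while the force kept rising, with wrist readings no higher than about 12 N up.
- **Spoons keeper:** about 5 s after the press the cap top triangulated to 140 mm, up from 119 mm before. It should be 143 mm when open, so this view reads about 3 mm low. The spoon handles show below the cap.
- **Rings keeper:** 1 s after release the cap sat within 0.5 px of where it should be when shut, about 8 px from the popped-up position. I checked this height in the scene camera only, because the arm partly covered the keeper from above.
- **Soap dish:** it has not moved in the scene view. The top view shifted by less than half a pixel, with a slight change in lighting.
- **Everything else:** I did not touch the brown look-alikes, and at hand-in the gripper was about 145 mm above the rings cap, touching nothing.

No check failed. The one disagreement was in the first rings measurement, where the two cameras differed by about 6 mm. The wrist view confirmed the position I used before pressing.

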